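# Put the drying cones back on their board in order of height

## Robot

A 7-joint arm with a two-finger parallel gripper is mounted at the origin on the work surface. World frame = base frame: x ahead of the robot, y to its left, z up, the work surface at z = 0. Lengths are in mm, angles in rad, forces in N, time in s.
With the tool pointing down it reaches from about 400 to 850 mm from the base axis. Payload 10.4 kg.
Tool frame: the origin (TCP) lies on the centre line of the jaws, within the pads' length; the fingertips stand arm.nose_length ahead of it and the grasp point (between the pads) lies 2 mm behind it (arm.nose_length is the distance from the TCP to the fingertips, in mm); y points along the fingers, x is the direction in which the jaws open and shut, and the axes are right-handed (so a half turn about y gives the same grasp; the last joint's range is limited). The gripper opens to 87 mm and grips with 3 to 60 N. Pads are 19 mm wide; open, the fingers measure 117 mm over their backs; the gripper's body (75 mm by 190 mm) begins 51 mm behind the grasp point.
Start: joints at [-0.023, 0.332, -0.065, 1.46, 0.022, 1.35, -0.088], TCP at [625.02, 0.018, 239.576] pointing down, gripper open.
Joint ranges: [-2.6, 2.6], [-0.5, 2.12], [-1.47, 1.34], [0.16, 2.42], [-1.27, 4.41], [0.06, 2.06], [-2.6, 2.6]. Speed limits (rad/s): [2.22, 2.22, 2.79, 2.79, 3.14, 3.14, 3.14].

## Interface

Orientations are given as a 3x3 rotation matrix whose columns are the frame's x, y, z axes.
In Python, from station import arm, cams gives the robot as it stands. The module is installed in compiled form; this text tells all that it offers.
- The arm moves only by the tool arm_command, never from a script. Its argument "rows" is a list of rows, each a list of 7 numbers: the shift along the tool's x, y, z in cm, then the turn, a rotation vector about the tool's x, y, z in rad, then the finger opening in cm, from 0 to 8.7. In form: [[tx, ty, tz, rx, ry, rz, hand], ...]. A call has 1 to 12 rows; each row shifts and turns the commanded pose from where the row before left it, along the tool's axes as they then stand; what a row does not reach is not made up. A row lasts 1/12 s, in which the tool goes at most 41.7 mm and 7.16 degrees, less where a joint would pass 70% of its speed; a pose out of reach is approached as far as the arm can. A call is refused whole if a number of a shift passes 4.17 or a number of a turn 0.125, either way. A call with a gripper value outside its range is refused whole. The fingers move at their own pace and stop on an object; "force" is the grip in N (left out, the last holds). Time passes only in rows, so rows that do not move let the fingers close. It gives the time, the measured TCP pose, the force and the opening at its end, in the units of the state.
- arm.state(): the state, without advancing time (a new reading comes with each control period).
- cams.camera(name): name is "scene" or "side" or "wrist"; returns the picture (400x640x3 uint8, red, green, blue); there is no depth.
- cams.camera_params(name): a dict with "intrinsics" (3x3 intrinsics, pixels), "camera_from_world" (4x4, takes a point from world to camera coordinates). Camera axes: x right, y down, z forward; pixel columns grow to the right and rows downward; lengths in mm; the calibration is good to about 2 mm. A picture is of the moment at which its call begins: read the wrist's pose just before it. camera_params takes no time and is no camera call; for the wrist camera it gives the pose at the moment of the call.
- arm.hand_in(): hands the job in, once; it reports no verdict.
Trained networks look in the newest picture that a camera, given by its name, has taken for a name from the list of things; names that differ only in an ending like _2 or _b are one class to them, and where a whole thing is asked for, a point or a joint stands for the part that bears it (a point fixed in the world has none). Each returns a list of dicts, best first, with "conf" (0 to 1); they miss things now and then, are a little off and sometimes report something else, mostly with a low value. They report only what shows in the picture. A call takes as long as a camera call. They do not tell look-alikes from the thing itself.
- cams.masks_of(name, camera): "region" (400x640 bool, what is visible of it) and "bbox" ([left, top, right, bottom] in pixels, round what is visible of it).
The state is a dict: "time_s": time; "joint_pos": joint angles; "joint_vel": joint speeds; "effort": joint torques, N m; "tool_pos": TCP position; "ee_rot": TCP orientation; "ft_force": force on the tool from outside, world axes, zero at the start; "ft_torque": the same for the moment, N m; "finger_gap": opening from 0.0 (shut) to 1.0 (fully open).
Only numpy, scipy, OpenCV 4.12 (cv2) and the standard library are available. Lean on these libraries where they do the work, as an engineer would, in place of code of your own. Each camera call takes 0.05 s, during which the arm holds its last target. There are 200 camera calls.

## Task

Put the four drying cones away on their wooden board, standing upright and centred on the cork pads in order of height: the tall one on the pad next to the board's upright end stop, a medium one on the middle pad, the short one on the far pad. Nest the other medium cone over its twin, fully seated and straight, and let go of everything.

Things in the scene. Friction and masses are not known exactly. Their poses are not given: they have to be found in the camera images.
- tall_mid (a point): The tall drying cone: white plastic, 104 mm high, 100 g, upright: tapered skirt closed underneath, 70 mm high, 80 mm wide at the foot tapering to 50; on it a straight solid round grip 34 mm wide that makes up the top 34 mm. Point: on the axis, half-way up (52 mm above the foot); z up.
- med1_mid (a point): One of two alike medium cones, white plastic, 80 mm high, 70 g, upright: hollow skirt 48 mm high, 66 mm wide at the foot tapering to 40, wall 3; straight solid grip 28 mm wide on the top 32 mm. Ceiling of the hollow 44 mm above the foot, 34 mm wide there: over its twin it drops loosely until this rests on the twin's top, 36 mm higher than the twin. Point: on the axis, half-way up (40 mm); z up.
- med2_mid (a point): One of two alike medium cones, white plastic, 80 mm high, 70 g, upright: hollow skirt 48 mm high, 66 mm wide at the foot tapering to 40, wall 3; straight solid grip 28 mm wide on the top 32 mm. Ceiling of the hollow 44 mm above the foot, 34 mm wide there: over its twin it drops loosely until this rests on the twin's top, 36 mm higher than the twin. Point: on the axis, half-way up (40 mm); z up.
- short_mid (a point): The short drying cone: white plastic, 60 mm high, 50 g, upright: tapered skirt closed underneath, 30 mm high, 50 mm wide at the foot tapering to 31; on it a straight solid round grip 22 mm wide that makes up the top 30 mm. Point: on the axis, half-way up (30 mm above the foot); z up.
- pad_a: One of three equal flat round cork pads, 90 mm wide, 4 mm thick, fixed in a row about 105 mm apart on a pale wooden board (110 x 440 mm, top 16 mm above the bench). Origin: centre of its underside (upper face 20 mm above the bench); z up, y along the row. Which pad lies where in the row varies.
- pad_b: One of three equal flat round cork pads, 90 mm wide, 4 mm thick, fixed in a row about 105 mm apart on a pale wooden board (110 x 440 mm, top 16 mm above the bench). Origin: centre of its underside (upper face 20 mm above the bench); z up, y along the row. Which pad lies where in the row varies.
- pad_c: One of three equal flat round cork pads, 90 mm wide, 4 mm thick, fixed in a row about 105 mm apart on a pale wooden board (110 x 440 mm, top 16 mm above the bench). Origin: centre of its underside (upper face 20 mm above the bench); z up, y along the row. Which pad lies where in the row varies.
- stop: The end stop: fixed upright wooden block across one end of the board, 90 mm across the board, 26 mm thick, 55 mm high (top 71 mm above the bench), about 85 mm from the centre of the nearest pad. It may be at either end; the other end has only a thin brass plate. Origin: centre of its underside; y along the row.
There are look-alikes about, which are no part of the job. What is shaped like the part that bears tall_mid but orange or purple is not meant.

How it is judged (in metres and radians):
At the end, for the whole second after the job is handed in: Counted from the stop: tall, medium, short, each foot on its pad, within 12 mm of its centre and 5 mm in height; the other medium cone over its twin, 32 to 40 mm higher and within 6 mm sideways; all upright within 0.08 rad, released and at rest (below 0.02 m/s) ((horizontal distance between tall_mid and pad_a below 0.012 m or horizontal distance between tall_mid and pad_b below 0.012 m or horizontal distance between tall_mid and pad_c below 0.012 m) and height (world z) of tall_mid between 0.067 and 0.077 m and angle between each of tall_mid, short_mid's own z axis and vertical below 0.08 rad and horizontal distance between tall_mid and stop below 0.135 m and (horizontal distance between short_mid and pad_a below 0.012 m or horizontal distance between short_mid and pad_b below 0.012 m or horizontal distance between short_mid and pad_c below 0.012 m) and height (world z) of short_mid between 0.045 and 0.055 m and horizontal distance between short_mid and stop above 0.25 m and (((horizontal distance between med1_mid and pad_a below 0.012 m or horizontal distance between med1_mid and pad_b below 0.012 m or horizontal distance between med1_mid and pad_c below 0.012 m) and height (world z) of med1_mid between 0.055 and 0.065 m and angle between each of med1_mid, med2_mid's own z axis and vertical below 0.08 rad and horizontal distance between med1_mid and stop between 0.145 and 0.24 m and horizontal distance between med2_mid and med1_mid below 0.006 m and z of med2_mid in the frame of med1_mid between 0.032 and 0.04 m) or ((horizontal distance between med2_mid and pad_a below 0.012 m or horizontal distance between med2_mid and pad_b below 0.012 m or horizontal distance between med2_mid and pad_c below 0.012 m) and height (world z) of med2_mid between 0.055 and 0.065 m and angle between each of med2_mid, med1_mid's own z axis and vertical below 0.08 rad and horizontal distance between med2_mid and stop between 0.145 and 0.24 m and horizontal distance between med1_mid and med2_mid below 0.006 m and z of med1_mid in the frame of med2_mid between 0.032 and 0.04 m)) and linear speed of each of tall, med1, med2, short below 0.02 m/s); the robot touches nothing.
It also fails if it takes over 112 s, if anything falls off the work surface, if the arm or the gripper's body presses on something with over 40 N, if the wrist force passes 120 N, or if a joint passes its speed limit or range.

## Working session

There is one attempt and no reset: what is moved stays moved. The work goes in short steps, Python scripts to look and compute and a tool call to move; the robot and the scene stay as the last step left them, time stands still between calls to the robot, and variables do not carry over. Pictures are saved under pics/ and viewed, about 12 in all and at most 16, crops included, and the job is handed in when it is done.

Besides the shell and the picture viewer there is one more tool, called after ">>>" by a JSON object that holds its "name" and its "arguments". arm_command: Moves the arm, as the interface text tells. Its arguments: {"type":"object","properties":{"rows":{"type":"array"},"force":{"type":"number"}},"required":["rows"]}

```bash
mkdir -p pics; cat > h.py <<'E'
import numpy as np, cv2
from station import arm, cams
def shot(c,f=None):
    im=cams.camera(c)
    if f: cv2.imwrite('pics/'+f,im[:,:,::-1])
    return im, cams.camera_params(c)
def proj(P,X):
    X=np.atleast_2d(X); T=np.array(P['camera_from_world']);K=np.array(P['intrinsics'])
    c=X@T[:3,:3].T+T[:3,3]; u=c@K.T; return u[:,:2]/u[:,2:]
def ray(P,uv,z):
    T=np.array(P['camera_from_world']);K=np.array(P['intrinsics'])
    o=-T[:3,:3].T@T[:3,3]; d=T[:3,:3].T@np.linalg.solve(K,[uv[0],uv[1],1]); return o+d*(z-o[2])/d[2]
E
python3 - <<'E'
from h import *
s=arm.state(); print(s, arm.nose_length)
ims=[]
for c in ['scene','side']:
    im,P=shot(c,c+'0.png'); T=np.array(P['camera_from_world']); print(c,-T[:3,:3].T@T[:3,3],T[2,:3],P['intrinsics'])
    for n in ['tall_mid','med1_mid','short_mid','pad_a','stop']:
        for d in cams.masks_of(n,c):
            m=d['region']; v,u=np.nonzero(m); col=im[m].mean(0).round() if m.any() else None
            print(c,n,round(d['conf'],2),d['bbox'],col)
E
```

```text
{'time_s': 0.0, 'joint_pos': array([-0.02257325,  0.33286242, -0.06471854,  1.46097316,  0.02158727,
        1.34988691, -0.08849144]), 'joint_vel': array([-0.00015156,  0.00088341, -0.00073026, -0.00011899,  0.0004527 ,
       -0.00131867, -0.0015417 ]), 'effort': array([-1.20520472e-04, -6.23245955e+01,  2.44190963e-02, -3.89891267e+01,
       -6.13984605e-02,  3.97891912e-02,  1.87085252e-04]), 'tool_pos': array([ 6.24625461e+02, -6.92498364e-03,  2.38744665e+02]), 'ee_rot': array([[ 9.99998972e-01, -1.43395280e-03, -1.82346598e-05],
       [ 1.81641801e-05, -4.91636791e-05,  9.99999999e-01],
       [-1.43395370e-03, -9.99998971e-01, -4.91375820e-05]]), 'ft_force': array([-0.0569619 ,  0.06368088, -0.17304564]), 'ft_torque': array([-0.02071995,  0.04009125,  0.03529386]), 'finger_gap': 1.0011199886081101} 17.0
scene [1117.84485587  434.65626371  876.20436261] [-0.53079641 -0.39521441 -0.74970711] [[499.03853228   0.         315.33478965]
 [  0.         499.03853228 198.87606542]
 [  0.           0.           1.        ]]
scene tall_mid 0.79 [206.6, 128.1, 236.5, 175.8] [106.  52. 
[... 533 characters left out ...]
107] [[368.52968919   0.         325.34390307]
 [  0.         368.52968919 197.53350553]
 [  0.           0.           1.        ]]
side tall_mid 0.9 [416.5, 242.0, 445.9, 289.7] [71. 39. 83.]
side tall_mid 0.83 [294.8, 214.0, 321.1, 258.2] [139. 133. 126.]
side tall_mid 0.73 [349.2, 271.5, 386.2, 320.2] [141.  80.  42.]
side med1_mid 0.85 [277.0, 177.6, 302.1, 207.6] [139. 133. 126.]
side short_mid 0.85 [306.9, 298.2, 326.6, 324.7] [146. 140. 133.]
side pad_a 0.97 [338.5, 185.5, 367.7, 208.8] [176. 138. 100.]
side pad_a 0.72 [333.9, 165.3, 357.9, 185.1] [172. 135.  98.]
side pad_a 0.57 [344.2, 213.4, 377.1, 232.4] [177. 139. 101.]
side stop 0.75 [359.1, 228.3, 394.2, 253.0] [104.  74.  49.]
```

View pics/scene0.png

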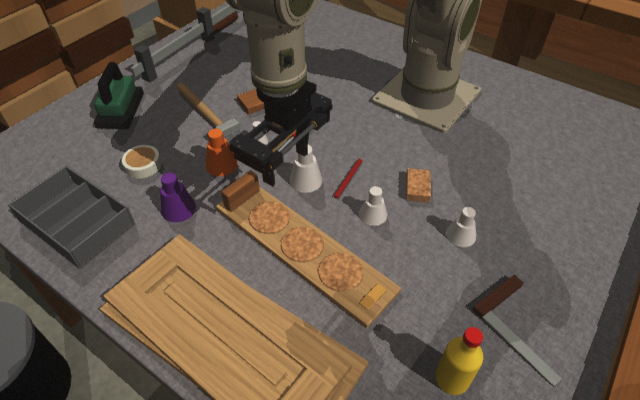

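View pics/side0.png

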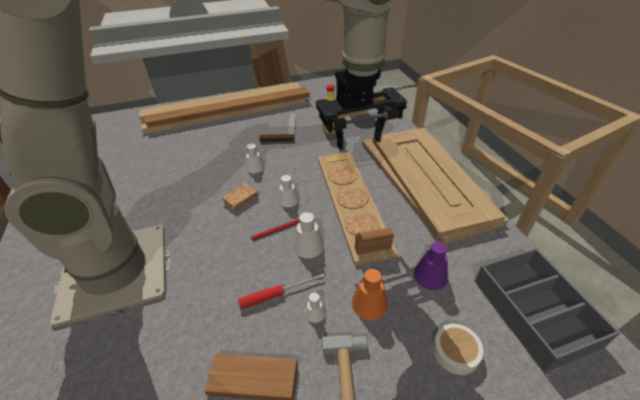

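Scene view: stop at (240,190), pads at (269,217), (302,243), (340,270), white tall at (306,170), mediums at (375,205) and (464,227), short hidden behind the gripper. Side view: tall (308,235), mediums (289,190) and (254,158), short (315,306). The orange and purple cones are decoys. I'll fit the cone models to both views.

```bash
cat >> h.py <<'E'
from scipy.optimize import least_squares
RINGS=dict(tall=[(40,0),(25,70),(17,70),(17,104)],med=[(33,0),(20,48),(14,48),(14,80)],short=[(25,0),(15.5,30),(11,30),(11,60)])
A=np.linspace(0,2*np.pi,72,endpoint=False)
def bb(P,k,x,y,z0=0):
    X=np.vstack([np.c_[x+r*np.cos(A),y+r*np.sin(A),np.full(72,z0+z)] for r,z in RINGS[k]])
    u=proj(P,X); return np.r_[u.min(0),u.max(0)]
def fit(k,obs,x0,z0=0):
    # obs: list of (P,bbox,weights)
    f=lambda p:np.concatenate([(bb(P,k,*p,z0)-b)*w for P,b,w in obs])
    r=least_squares(f,x0[:2]); return r.x,r.fun.round(1)
def white(im,seed,r=45):
    h=cv2.cvtColor(im,cv2.COLOR_RGB2HSV); 
    m=((h[...,2]>118)&(h[...,1]<60)).astype(np.uint8)
    n,l,st,c=cv2.connectedComponentsWithStats(m,connectivity=4)
    i=l[seed[1],seed[0]]
    s=st[i]; return np.array([s[0],s[1],s[0]+s[2],s[1]+s[3]],float) if i else None
E
python3 - <<'E'
from h import *
S=cv2.imread('pics/scene0.png')[:,:,::-1];D=cv2.imread('pics/side0.png')[:,:,::-1]
Ps=cams.camera_params('scene');Pd=cams.camera_params('side')
for n,k,us,ud in [('tall','tall',(306,178),(308,240)),('medA','med',(375,212),(288,195)),('medB','med',(463,232),(254,164)),('short','short',None,(316,310))]:
    o=[];L=[]
    for P,im,u in((Ps,S,us),(Pd,D,ud)):
        if u is None: continue
        b=white(im,u); print(n,u,b)
        if b is None: continue
        w=np.array([1,0 if (n=='tall' and im is S) else 1,1,1])
        o.append((P,b,w)); p0=ray(P,u,15); x,f=fit(k,[o[-1]],p0); print('   single',x.round(1),f)
    print(n,*fit(k,o,p0))
for c,P in(('scene',Ps),('side',Pd)):
    cams.camera(c)
    for n,z in(('pad_a',20),('stop',71)):
        for d in cams.masks_of(n,c):
            v,u=np.nonzero(d['region']); print(c,n,round(d['conf'],2),ray(P,(u.mean(),v.mean()),z).round(1),d['bbox'])
E
```

```text
tall (306, 178) [294. 143. 328. 193.]
   single [456.4 -70.3] [ 0.5  0.  -0.5  0. ]
tall (308, 240) [139. 141. 412. 400.]
   single [ 355.1 -179.6] [ 118.8  113.6 -119.1  -95.2]
tall [ 369.65757113 -148.53376223] [  -2.9   -0.    -5.9  -34.2  122.4  101.4 -116.6 -108.6]
medA (375, 212) [365. 178. 388. 226.]
   single [444.5 107.6] [-3.   4.2  3.  -4.2]
medA (288, 195) [139. 141. 412. 400.]
   single [ 357.5 -169.5] [ 122.   117.9 -122.3 -102.1]
medA [381.3677342   -3.65781381] [ -27.4  -31.9  -23.4  -41.9  118.3   66.  -129.6 -158. ]
medB (463, 232) [456. 207. 477. 248.]
   single [390.3 304.8] [-4.9 -0.   4.9 -0.2]
medB (254, 164) [139. 141. 412. 400.]
   single [ 357.5 -169.5] [ 122.   117.9 -122.3 -102.1]
medB [368.10463181 191.1024704 ] [ -45.6  -29.2  -37.6  -30.7  101.3   23.1 -149.5 -204.5]
short (316, 310) [139. 141. 412. 400.]
   single [ 359.7 -160.4] [ 125.6  121.2 -125.8 -108.8]
short [ 359.6588771  -160.35481104] [ 125.6  121.2 -125.8 -108.8]
scene pad_a 0.98 [639.9 139.8  20. ] [318.3, 254.6, 365.5, 289.3]
scene pad_a 0.6 [630.1  34.6  20. ] [282.0, 227.1, 322.1, 262.2]
scene pad_a 0.55 [614.2 -69.2  20. ] [249.4, 200.3, 289.6, 235.4]
scene stop 0.96 [ 623.4 -137.5   71. ] [222.7, 169.0, 259.8, 211.8]
side pad_a 0.87 [614.7 -67.3  20. ] [345.4, 210.7, 377.1, 235.9]
side pad_a 0.79 [637.8 135.5  20. ] [332.3, 166.3, 357.7, 184.0]
side pad_a 0.57 [628.5  31.4  20. ] [337.4, 187.8, 365.5, 208.2]
side pad_a 0.16 [ 421.5 -269.1   20. ] [303.1, 294.8, 326.0, 323.2]
side stop 0.65 [ 597.1 -174.9   71. ] [357.6, 226.8, 396.1, 254.5]
```

```bash
python3 - <<'E'
from h import *
Ps=cams.camera_params('scene');Pd=cams.camera_params('side')
w=np.ones(4)
print('tall',*fit('tall',[(Pd,np.array([294.8,214,321.1,258.2]),w)],[456,-70]))
print('tall2',*fit('tall',[(Pd,np.array([294.8,214,321.1,258.2]),w),(Ps,np.array([290,142.5,322.2,193]),w*[1,0,1,1])],[456,-70]))
print('medA',*fit('med',[(Pd,np.array([277,177.6,302.1,207.6]),w),(Ps,np.array([361,186.7,386.4,228]),w)],[456,100]))
print('short',*fit('short',[(Pd,np.array([306.9,298.2,326.6,324.7]),w)],[421,-260]))
im,P=shot('wrist','w0.png');T=np.array(P['camera_from_world']); s=arm.state();R=s['ee_rot']
print('wrist cam in tool',R.T@(-T[:3,:3].T@T[:3,3]-s['tool_pos']),(T[:3,:3]@R).round(3),P['intrinsics'])
E
```

```text
tall [462.24627537 -83.49950201] [-2.6 -1.2  2.6  0.9]
tall2 [462.28455684 -81.76888375] [-2.8 -1.7  2.4  0.4 -0.8  0.   0.1 -0.6]
medA [461.6660734 107.5001985] [ 0.3 -3.4 -2.1 -1.  -3.1  0.1  0.7 -1.3]
short [ 423.9249051  -274.96403111] [-1.8 -2.3  1.8  2.1]
wrist cam in tool [  -0.83472195 -144.67484801   74.20863531] [[ 1.     0.001  0.001]
 [ 0.001 -0.274 -0.962]
 [-0.001  0.962 -0.274]] [[338.99324089   0.         315.92249343]
 [  0.         338.99324089 195.36812876]
 [  0.           0.           1.        ]]
```

View pics/w0.png

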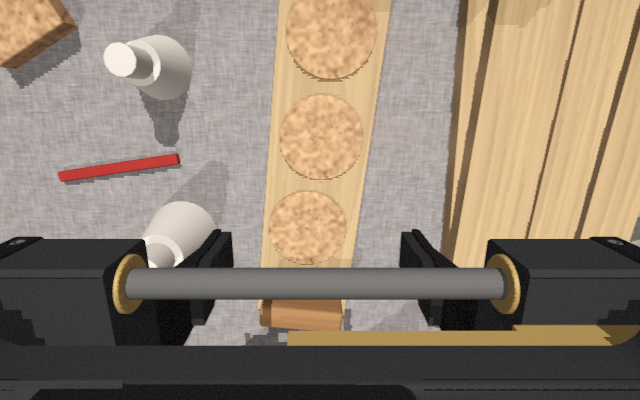

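The wrist view shows the pads at (330,35), (321,137) and (308,228), the medium at (150,65) and the tall at (175,235). Image right is +x and up is +y. Next I'll measure from this view, then move to look at the tall cone.

```bash
cat >> h.py <<'E'
def wmeas(names=('pad_a','tall_mid','med1_mid','short_mid'),f=None):
    im,P=shot('wrist',f); s=arm.state(); print('tcp',s['tool_pos'].round(1))
    zz=dict(pad_a=20)
    for n in names:
        for d in cams.masks_of(n,'wrist'):
            m=d['region']; b=np.array(d['bbox']); v,u=np.nonzero(m)
            if n=='pad_a': print(n,round(d['conf'],2),ray(P,(u.mean(),v.mean()),20).round(1),b)
            else:
                k=n.split('_')[0].strip('12'); x,fr=fit(k,[(P,b,np.ones(4))],ray(P,(u.mean(),v.mean()),30))
                print(n,round(d['conf'],2),x.round(1),fr,b.round(),im[m].mean(0).round())
E
python3 - <<'E'
from h import *
wmeas()
E
```

```text
tcp [625.   -0.  239.6]
pad_a 0.76 [637.9 134.1  20. ] [287.9   1.3 377.2  77.4]
pad_a 0.66 [628.4  35.3  20. ] [281.3  92.4 364.6 179.2]
pad_a 0.62 [612.8 -67.7  20. ] [269.  189.7 346.9 263.8]
tall_mid 0.84 [474.9 -66.5] [ -9.5 -13.9  12.7  12.6] [143. 202. 213. 264.] [205. 195. 185.]
med1_mid 0.61 [459.8 105. ] [ 1.1 -1.4 -1.4  1.5] [102.  36. 195.  99.] [183. 174. 165.]
```

>>> {"name": "arm_command", "arguments": {"rows": [[-2.7,0,-2.5,0,0,0,8.7],[-2.7,0,-2.5,0,0,0,8.7],[-2.7,0,-2.5,0,0,0,8.7],[-2.7,0,-2.5,0,0,0,8.7],[-2.7,0,-2.5,0,0,0,8.7],[-2.7,0,-2.5,0,0,0,8.7],[0,0,0,0,0,0,8.7],[0,0,0,0,0,0,8.7]]}}

```text
time_s: 1.87
tool_pos: [462.0, -151.6, 240.1]
ee_rot: [[1.0, 0.001, 0.004], [-0.004, -0.0, 1.0], [0.001, -1.0, -0.0]]
ft_force: [0.1, 0.6, 0.5]
finger_gap: 1.0
```

```bash
python3 - <<'E'
from h import *
wmeas(f='w1.png')
E
```

```text
tcp [ 462.9 -150.2  240. ]
pad_a 0.95 [612.6 -66.6  20. ] [419.   42.2 507.2 134.2]
pad_a 0.78 [627.4   5.4  20. ] [449.8   0.7 531.5  30.1]
tall_mid 0.88 [ 543.9 -281.3] [ 0.2 -0.6 -0.2  0.5] [349. 240. 419. 335.] [224. 139.  72.]
tall_mid 0.83 [464.  -81.1] [-1.7 -1.3  1.7  1.6] [283.  66. 352. 139.] [220. 212. 203.]
short_mid 0.8 [ 425.  -249.3] [  1.9 -10.3  -1.9   9.5] [264. 236. 308. 268.] [220. 211. 201.]
```

View pics/w1.png

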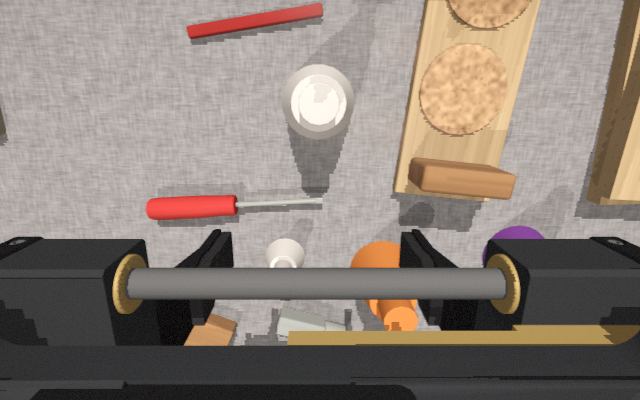

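Tall is at (464,-81) and agrees across the views; the pads agree too. I'll grasp tall now.

>>> {"name": "arm_command", "arguments": {"rows": [[0.05,0,3.4,0,0,0,8.7],[0.05,0,3.5,0,0,0,8.7],[0,3,0,0,0,0,8.7],[0,3,0,0,0,0,8.7],[0,3,0,0,0,0,8.7],[0,3,0,0,0,0,8.7],[0,2,0,0,0,0,8.7],[0,0.9,0,0,0,0,8.7],[0,0,0,0,0,0,8.7],[0,0,0,0,0,0,8.7]], "force": 15}}

```text
time_s: 2.95
tool_pos: [464.6, -80.7, 91.1]
ee_rot: [[1.0, 0.0, -0.001], [0.001, 0.0, 1.0], [0.0, -1.0, 0.0]]
ft_force: [0.4, -0.0, 1.1]
finger_gap: 1.004
```

```bash
python3 - <<'E'
from h import *
im,P=shot('wrist','w2.png'); s=arm.state(); print(s['tool_pos'],s['ft_force'])
for h,r in((104,17),(0,40)): print(proj(P,[[464,-81,h],[464+r,-81,h],[464,-81+r,h]]))
cv2.imwrite('pics/w2c.png',cv2.resize(im[100:400,120:520],(800,600))[:,:,::-1])
E
```

```text
[465.05228429 -80.80490604  91.76250022] [-0.48062832  0.47223779 -0.25237758]
[[315.75277984 276.22014341]
 [354.76029465 276.24631202]
 [315.78868333 240.11554717]]
[[315.75034524 204.56590635]
 [370.47724677 204.61142873]
 [315.80127643 149.91745584]]
```

View pics/w2.png

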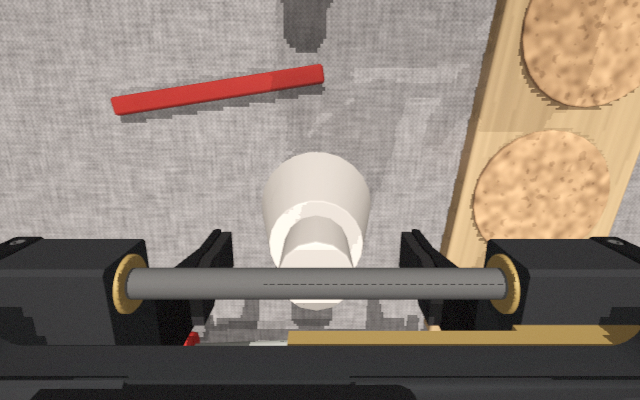

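The picture matches the prediction to about 1 mm. Gripping and lifting.

>>> {"name": "arm_command", "arguments": {"rows": [[0,0,0,0,0,0,3],[0,0,0,0,0,0,3],[0,0,0,0,0,0,3],[0,0,0,0,0,0,3],[0,0,0,0,0,0,3],[0,0,0,0,0,0,3],[0,-1.5,0,0,0,0,3],[0,-2,0,0,0,0,3],[0,-2,0,0,0,0,3],[0,-2,0,0,0,0,3],[0,0,0,0,0,0,3]], "force": 20}}

```text
time_s: 3.92
tool_pos: [465.9, -81.2, 169.3]
ee_rot: [[1.0, 0.006, 0.0], [-0.0, -0.0, 1.0], [0.006, -1.0, -0.0]]
ft_force: [1.6, 0.3, 0.3]
finger_gap: 0.355
```

>>> {"name": "arm_command", "arguments": {"rows": [[2.5,0,0.24,0,0,0,3],[2.5,0,0.24,0,0,0,3],[2.5,0,0.24,0,0,0,3],[2.5,0,0.24,0,0,0,3],[2.5,0,0.24,0,0,0,3],[2.5,0,0.24,0,0,0,3],[0,0,0,0,0,0,3],[0,0,0,0,0,0,3],[0,0,0,0,0,0,3]]}}

```text
time_s: 4.67
tool_pos: [613.4, -66.7, 164.9]
ee_rot: [[1.0, -0.001, 0.0], [-0.0, -0.0, 1.0], [-0.001, -1.0, -0.0]]
ft_force: [0.3, -0.2, 0.4]
finger_gap: 0.341
```

```bash
python3 - <<'E'
from h import *
wmeas(names=('pad_a',))
s=arm.state(); print(s['finger_gap'],s['ft_force'])
for c in('scene','side'):
    cams.camera(c); P=cams.camera_params(c)
    for d in cams.masks_of('pad_a',c):
        v,u=np.nonzero(d['region']); print(c,round(d['conf'],2),ray(P,(u.mean(),v.mean()),20).round(1))
E
```

```text
tcp [613.3 -66.9 165.2]
pad_a 0.87 [628.5  35.2  20. ] [281.5   3.4 391.8 124. ]
pad_a 0.77 [612.9 -68.1  20. ] [266.1 139.4 368.2 236.6]
0.3447636900382073 [-0.21375207 -0.10576332  0.14467379]
scene 0.96 [614.3 -68.4  20. ]
scene 0.67 [639.6 139.8  20. ]
scene 0.66 [629.9  34.5  20. ]
side 0.94 [613.1 -67.2  20. ]
side 0.66 [628.5  31.4  20. ]
side 0.57 [635.5 119.6  20. ]
```

```bash
python3 - <<'E'
from h import *
a,_=shot('wrist');b,_=shot('scene')
cv2.imwrite('pics/c3.png',np.vstack([a[100:400],b[50:350]])[:,:,::-1])
E
```

```text
(no output)
```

View pics/c3.png

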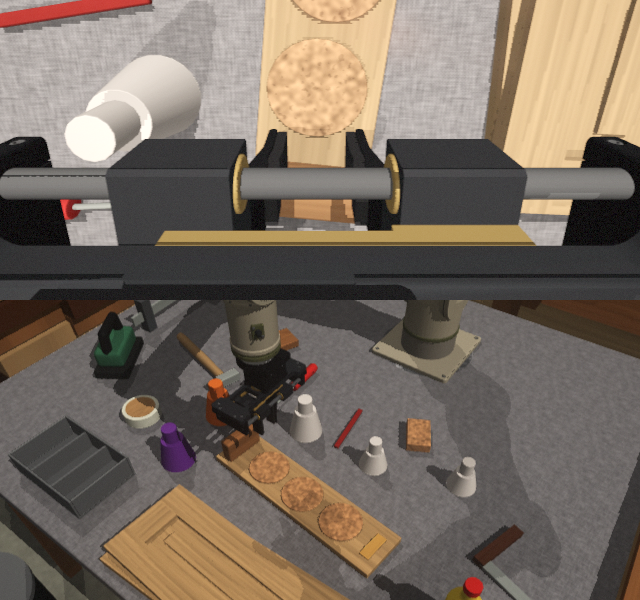

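The cone was left behind at its old spot: the fingers close slower than I allowed. I'll go back and wait longer.

>>> {"name": "arm_command", "arguments": {"rows": [[-2.5,0,-0.24,0,0,0,8.7],[-2.5,0,-0.24,0,0,0,8.7],[-2.5,0,-0.24,0,0,0,8.7],[-2.5,0,-0.24,0,0,0,8.7],[-2.5,0,-0.24,0,0,0,8.7],[-2.5,0,-0.24,0,0,0,8.7],[0,0,0,0,0,0,8.7],[0,0,0,0,0,0,8.7],[0,0,0,0,0,0,8.7],[0,0,0,0,0,0,8.7]]}}

```text
time_s: 5.9
tool_pos: [464.8, -80.8, 165.7]
ee_rot: [[1.0, 0.001, -0.0], [0.0, 0.0, 1.0], [0.001, -1.0, 0.0]]
ft_force: [0.2, 0.7, 0.4]
finger_gap: 0.972
```

```bash
python3 - <<'E'
from h import *
wmeas(names=('tall_mid',)); print(arm.state()['finger_gap'])
E
```

```text
tcp [464.7 -80.8 165.6]
tall_mid 0.67 [462.4 -82.1] [-0.6 -1.8  0.6  1.5] [273. 141. 356. 243.] [228. 219. 209.]
tall_mid 0.35 [606.9  27.3] [-32.8   0.8  21.2   3.1] [470.   1. 583. 103.] [209. 166. 122.]
0.9895918460407961
```

>>> {"name": "arm_command", "arguments": {"rows": [[-0.15,2.5,-0.1,0,0,0,8.7],[0,2.5,0,0,0,0,8.7],[0,1.5,0,0,0,0,8.7],[0,1.0,0,0,0,0,8.7],[0,0,0,0,0,0,2.5],[0,0,0,0,0,0,2.5],[0,0,0,0,0,0,2.5],[0,0,0,0,0,0,2.5],[0,0,0,0,0,0,2.5],[0,0,0,0,0,0,2.5],[0,0,0,0,0,0,2.5],[0,0,0,0,0,0,2.5]], "force": 20}}

```text
time_s: 7.0
tool_pos: [462.6, -82.0, 90.8]
ee_rot: [[1.0, 0.0, 0.0], [-0.0, -0.0, 1.0], [0.0, -1.0, -0.0]]
ft_force: [-0.2, -1.1, 0.2]
finger_gap: 0.48
```

>>> {"name": "arm_command", "arguments": {"rows": [[0,0,0,0,0,0,2.5],[0,0,0,0,0,0,2.5],[0,0,0,0,0,0,2.5]]}}

```text
time_s: 7.25
tool_pos: [462.6, -82.0, 90.6]
ee_rot: [[1.0, 0.0, 0.0], [-0.0, -0.0, 1.0], [0.0, -1.0, -0.0]]
ft_force: [-0.2, -0.4, 0.5]
finger_gap: 0.386
```

>>> {"name": "arm_command", "arguments": {"rows": [[0,0,0,0,0,0,2.5],[0,0,0,0,0,0,2.5],[0,-1,0,0,0,0,2.5],[0,-2,0,0,0,0,2.5],[0,-2,0,0,0,0,2.5],[0,-2,0,0,0,0,2.5],[0,0,0,0,0,0,2.5],[0,0,0,0,0,0,2.5]]}}

```text
time_s: 7.92
tool_pos: [463.1, -82.1, 161.9]
ee_rot: [[1.0, 0.002, 0.0], [-0.0, -0.0, 1.0], [0.002, -1.0, -0.0]]
ft_force: [-0.2, -0.0, -0.2]
finger_gap: 0.386
```

>>> {"name": "arm_command", "arguments": {"rows": [[2.5,0,0.24,0,0,0,2.5],[2.5,0,0.24,0,0,0,2.5],[2.5,0,0.24,0,0,0,2.5],[2.5,0,0.24,0,0,0,2.5],[2.5,0,0.24,0,0,0,2.5],[2.5,0,0.24,0,0,0,2.5],[0,0,0,0,0,0,2.5],[0,0,0,0,0,0,2.5],[0,0,0,0,0,0,2.5]]}}

```text
time_s: 8.67
tool_pos: [611.5, -67.7, 159.5]
ee_rot: [[1.0, -0.002, 0.0], [-0.0, -0.0, 1.0], [-0.002, -1.0, -0.0]]
ft_force: [0.2, -0.7, -0.7]
finger_gap: 0.386
```

```bash
python3 - <<'E'
from h import *
s=arm.state();print(s['tool_pos'],s['finger_gap'],s['ft_force'])
_,P=shot('wrist','w4.png'); print(proj(P,[[613.3,-67.6+40,s['tool_pos'][2]-91]]))
E
```

```text
[611.53244897 -67.71748046 159.48101619] 0.3859669208100825 [ 0.21003085 -0.65950732 -0.67442397]
[[320.2650956  149.34014546]]
```

View pics/w4.png

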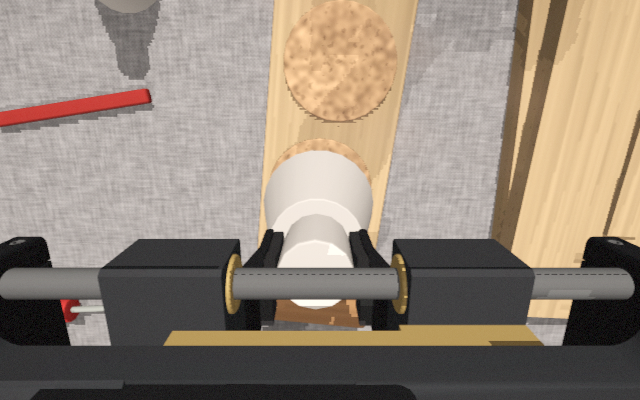

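Held straight; its foot edge at v≈150 matches the prediction. Lowering.

>>> {"name": "arm_command", "arguments": {"rows": [[0.18,2,0,0,0,0,2.5],[0,1.5,0,0,0,0,2.5],[0,0.7,0,0,0,0,2.5],[0,0.4,0,0,0,0,2.5],[0,0.2,0,0,0,0,2.5],[0,0,0,0,0,0,2.5],[0,0,0,0,0,0,2.5],[0,0,0,0,0,0,2.5]]}}

```text
time_s: 9.38
tool_pos: [614.7, -67.6, 113.4]
ee_rot: [[1.0, 0.001, 0.0], [-0.0, -0.0, 1.0], [0.001, -1.0, -0.0]]
ft_force: [0.5, 0.6, 0.5]
finger_gap: 0.383
```

>>> {"name": "arm_command", "arguments": {"rows": [[-0.1,0.15,0,0,0,0,2.5],[0,0.1,0,0,0,0,2.5],[0,0.05,0,0,0,0,2.5],[0,0,0,0,0,0,2.5],[0,0,0,0,0,0,2.5]]}}

```text
time_s: 9.8
tool_pos: [613.8, -67.6, 110.4]
ee_rot: [[1.0, 0.001, 0.0], [-0.0, -0.0, 1.0], [0.001, -1.0, -0.0]]
ft_force: [-0.4, 0.8, 5.6]
finger_gap: 0.383
```

>>> {"name": "arm_command", "arguments": {"rows": [[0,0,0,0,0,0,8.7],[0,0,0,0,0,0,8.7],[0,0,0,0,0,0,8.7],[0,0,0,0,0,0,8.7],[0,0,0,0,0,0,8.7],[0,0,0,0,0,0,8.7],[0,-1,0,0,0,0,8.7],[0,-2,0,0,0,0,8.7],[0,-3,0,0,0,0,8.7],[0,-3,0,0,0,0,8.7],[0,0,0,0,0,0,8.7]]}}

```text
time_s: 10.72
tool_pos: [616.1, -67.8, 207.0]
ee_rot: [[1.0, 0.01, 0.0], [-0.0, -0.0, 1.0], [0.01, -1.0, -0.0]]
ft_force: [-0.3, -0.4, 0.6]
finger_gap: 0.987
```

>>> {"name": "arm_command", "arguments": {"rows": [[-2.55,0,2.1,0,0,0,8.7],[-2.55,0,2.1,0,0,0,8.7],[-2.55,0,2.1,0,0,0,8.7],[-2.55,0,2.1,0,0,0,8.7],[-2.55,0,2.1,0,0,0,8.7],[-2.55,0,2.1,0,0,0,8.7],[0,0,0,0,0,0,8.7],[0,0,0,0,0,0,8.7],[0,0,0,0,0,0,8.7]]}}

```text
time_s: 11.47
tool_pos: [460.8, 58.1, 200.3]
ee_rot: [[1.0, 0.002, 0.0], [-0.0, -0.0, 1.0], [0.002, -1.0, -0.0]]
ft_force: [-0.3, -0.3, -0.1]
finger_gap: 0.999
```

```bash
python3 - <<'E'
from h import *
wmeas(names=('pad_a','med1_mid'))
w=np.ones(4)
o=[]
for c in('scene','side'):
    im,P=shot(c,c+'5.png')
    for d in cams.masks_of('tall_mid',c):
        m=d['region']; col=im[m].mean(0); b=np.array(d['bbox'])
        if np.ptp(col)<40: print(c,round(d['conf'],2),*fit('tall',[(P,b,w)],[613,-67],20),b)
    for d in cams.masks_of('med1_mid',c):
        b=np.array(d['bbox']);print('med',c,round(d['conf'],2),*fit('med',[(P,b,w)],ray(P,(b[:2]+b[2:])/2,30)),b)
E
```

```text
tcp [461.   57.8 200. ]
pad_a 0.96 [627.2  35.5  20. ] [438.9 157.  529.7 241.9]
pad_a 0.66 [636.7 139.9  20. ] [457.9  37.8 557.4 140.1]
med1_mid 0.63 [461.  102.9] [ 0.8 -1.4 -0.8  1.5] [283.  96. 351. 160.] [217. 208. 199.]
scene 0.75 [612.43188879 -67.13839732] [ 0.3  2.7 -0.3 -2.5] [251.9 175.9 288.5 233.3]
med scene 0.81 [462.1324262 109.755781 ] [-2.  -2.4  2.   2.2] [360.7 189.8 385.8 225.1]
side 0.78 [615.75103472 -65.23447004] [-1.9 -0.9  1.8  0.7] [348.  188.3 374.8 232.1]
med side 0.66 [454.92608682  94.91516317] [ 0.   0.2 -0.  -0.2] [276.  177.2 299.  210.3]
```

>>> {"name": "arm_command", "arguments": {"rows": [[0,0,2.3,0,0,0,8.7],[0,0,2.3,0,0,0,8.7],[0,3,0,0,0,0,8.7],[0,3,0,0,0,0,8.7],[0,3,0,0,0,0,8.7],[0,2,0,0,0,0,8.7],[0,1.4,0,0,0,0,8.7],[0,0.6,0,0,0,0,8.7],[0,0,0,0,0,0,8.7],[0,0,0,0,0,0,8.7]]}}

```text
time_s: 12.75
tool_pos: [460.7, 104.5, 70.1]
ee_rot: [[1.0, 0.0, 0.0], [-0.0, 0.0, 1.0], [0.0, -1.0, 0.0]]
ft_force: [0.6, -0.2, 0.9]
finger_gap: 1.002
```

```bash
python3 - <<'E'
from h import *
im,P=shot('wrist'); s=arm.state(); print(s['tool_pos'],s['ft_force'])
x,y,_=461,104,0
for h,r in((80,14),(48,20),(0,33)): print(h,proj(P,[[x+r,y,h],[x,y+r,h]]).round())
for d in cams.masks_of('med1_mid','wrist'): print(d['conf'],d['bbox'])
cv2.imwrite('pics/w6.png',im[100:300,160:480][:,:,::-1])
E
```

```text
[460.99062106 104.61908397  70.53253677] [1.17564687 0.27963029 1.36055721]
80 [[350. 274.]
 [318. 245.]]
48 [[355. 244.]
 [318. 209.]]
0 [[366. 215.]
 [317. 166.]]
0.85 [265.3, 167.1, 362.8, 269.3]
```

View pics/w6.png

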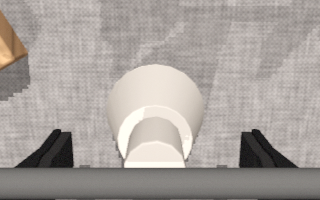

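The medium is lined up with the prediction. Closing.

>>> {"name": "arm_command", "arguments": {"rows": [[0,0,0,0,0,0,2],[0,0,0,0,0,0,2],[0,0,0,0,0,0,2],[0,0,0,0,0,0,2],[0,0,0,0,0,0,2],[0,0,0,0,0,0,2],[0,0,0,0,0,0,2],[0,0,0,0,0,0,2],[0,0,0,0,0,0,2],[0,0,0,0,0,0,2],[0,0,0,0,0,0,2],[0,0,0,0,0,0,2]]}}

```text
time_s: 13.85
tool_pos: [460.3, 104.4, 69.5]
ee_rot: [[1.0, -0.0, -0.0], [0.0, -0.0, 1.0], [-0.0, -1.0, -0.0]]
ft_force: [0.0, -0.2, -0.3]
finger_gap: 0.313
```

>>> {"name": "arm_command", "arguments": {"rows": [[0,0,0,0,0,0,2],[0,0,0,0,0,0,2],[0,0,0,0,0,0,2],[0,-1,0,0,0,0,2],[0,-2,0,0,0,0,2],[0,-2,0,0,0,0,2],[0,-2,0,0,0,0,2],[0,0,0,0,0,0,2],[0,0,0,0,0,0,2]]}}

```text
time_s: 14.6
tool_pos: [461.1, 104.6, 141.0]
ee_rot: [[1.0, 0.003, 0.0], [-0.0, 0.001, 1.0], [0.003, -1.0, 0.001]]
ft_force: [-0.2, -0.1, -1.7]
finger_gap: 0.314
```

>>> {"name": "arm_command", "arguments": {"rows": [[2.4,0,-1,0,0,0,2],[2.4,0,-1,0,0,0,2],[2.4,0,-1,0,0,0,2],[2.4,0,-1,0,0,0,2],[2.4,0,-1,0,0,0,2],[2.4,0,-1,0,0,0,2],[2.4,0,-1,0,0,0,2],[0,0,0,0,0,0,2],[0,0,0,0,0,0,2],[0,0,0,0,0,0,2]]}}

```text
time_s: 15.43
tool_pos: [627.4, 34.8, 138.5]
ee_rot: [[1.0, -0.002, -0.0], [0.0, 0.0, 1.0], [-0.002, -1.0, 0.0]]
ft_force: [-0.4, -0.0, -1.3]
finger_gap: 0.314
```

>>> {"name": "arm_command", "arguments": {"rows": [[0.05,2,0,0,0,0,2],[0,1.5,0,0,0,0,2],[0,0.7,0,0,0,0,2],[0,0.4,0,0,0,0,2],[0,0.2,0,0,0,0,2],[0,0,0,0,0,0,2],[0,0,0,0,0,0,2],[0,0,0,0,0,0,2]]}}

```text
time_s: 16.1
tool_pos: [629.3, 34.5, 92.5]
ee_rot: [[1.0, 0.001, -0.0], [0.0, 0.0, 1.0], [0.001, -1.0, 0.0]]
ft_force: [0.4, 0.2, -1.5]
finger_gap: 0.315
```

>>> {"name": "arm_command", "arguments": {"rows": [[-0.05,0.15,0,0,0,0,2],[0,0.1,0,0,0,0,2],[0,0.05,0,0,0,0,2],[0,0,0,0,0,0,2],[0,0,0,0,0,0,2]]}}

```text
time_s: 16.52
tool_pos: [628.5, 34.5, 89.5]
ee_rot: [[1.0, 0.001, 0.0], [-0.0, 0.0, 1.0], [0.001, -1.0, 0.0]]
ft_force: [-2.9, -0.1, 6.6]
finger_gap: 0.321
```

Placed. Release, rise, and go to view the short cone.

>>> {"name": "arm_command", "arguments": {"rows": [[0,0,0,0,0,0,8.7],[0,0,0,0,0,0,8.7],[0,0,0,0,0,0,8.7],[0,0,0,0,0,0,8.7],[0,0,0,0,0,0,8.7],[0,0,0,0,0,0,8.7],[0,-1,0,0,0,0,8.7],[0,-2,0,0,0,0,8.7],[0,-3,0,0,0,0,8.7],[0,-3,0,0,0,0,8.7],[0,-3,0,0,0,0,8.7],[0,0,0,0,0,0,8.7]]}}

```text
time_s: 17.52
tool_pos: [631.0, 34.7, 216.4]
ee_rot: [[1.0, 0.01, 0.0], [-0.0, 0.001, 1.0], [0.01, -1.0, 0.001]]
ft_force: [1.1, -0.2, 0.3]
finger_gap: 0.993
```

>>> {"name": "arm_command", "arguments": {"rows": [[-2,0,-3.2,0,0,0,5.5],[-2,0,-3.2,0,0,0,5.5],[-2,0,-3.2,0,0,0,5.5],[-2,0,-3.2,0,0,0,5.5],[-2,0,-3.2,0,0,0,5.5],[-2,0,-3.2,0,0,0,5.5],[-2,0,-3.2,0,0,0,5.5],[-2,0,-3.2,0,0,0,5.5],[-2,0,-3.2,0,0,0,5.5],[-2,0,-3.2,0,0,0,5.5],[0,0,0,0,0,0,5.5],[0,0,0,0,0,0,5.5]]}}

```text
time_s: 18.52
tool_pos: [427.1, -287.6, 209.3]
ee_rot: [[1.0, 0.001, 0.005], [-0.005, -0.001, 1.0], [0.001, -1.0, -0.001]]
ft_force: [0.5, 1.0, -1.0]
finger_gap: 0.629
```

```bash
python3 - <<'E'
from h import *
wmeas(names=('short_mid','tall_mid'),f='w7.png')
print(arm.state()['joint_pos'].round(2),arm.state()['finger_gap'])
w=np.ones(4)
for c in('scene','side'):
    im,P=shot(c,c+'7.png')
    for n,z in(('med1_mid',20),('med1_mid',0),('tall_mid',20)):
      for d in cams.masks_of(n,c):
        b=np.array(d['bbox']);print(n,z,c,round(d['conf'],2),*fit(n[:3].replace('tal','tall'),[(P,b,w)],ray(P,(b[:2]+b[2:])/2,30),z),b)
E
```

```text
tcp [ 428.3 -285.8  209.1]
short_mid 0.76 [ 423.5 -264.3] [-1.3 -0.5  1.3  0.6] [290. 127. 335. 174.] [234. 227. 220.]
tall_mid 0.84 [ 672.8 -264.6] [-36.8  -0.3  26.2   3.7] [549. 112. 640. 190.] [116.  64. 131.]
tall_mid 0.62 [ 543.8 -281.8] [ 1.4  2.  -1.  -1.7] [387. 127. 492. 217.] [223. 145.  83.]
[ 0.39  0.11  0.11  1.8  -0.01  1.24  0.51] 0.6330271384715851
med1_mid 20 scene 0.56 [630.94395397  38.55026124] [-0.3 -2.6  0.3  2.5] [287.9 218.  318.4 255. ]
med1_mid 0 scene 0.56 [619.19700349  29.01557629] [ 0.  -2.1 -0.   2. ] [287.9 218.  318.4 255. ]
tall_mid 20 scene 0.94 [ 561.72088516 -263.21559564] [-1.9  0.5  1.9 -0.6] [206.6 129.1 235.9 179.4]
tall_mid 20 scene 0.67 [608.60697124 -64.97198533] [-0.1  1.   0.1 -1. ] [254.1 176.9 290.  231.1]
tall_mid 20 scene 0.66 [ 714.91634396 -253.16188947] [ 0.   0.3 -0.  -0.3] [158.9 169.6 195.7 221.8]
tall_mid 20 scene 0.52 [665.69102883 -57.04136555] [-10.4 -17.9  10.4  16.4] [249.9 214.  266.2 232.9]
med1_mid 20 side 0.68 [627.67495158  36.42587021] [-0.8 -2.4  0.8  2.2] [340.3 173.2 362.1 201.9]
med1_mid 20 side 0.21 [ 419.29555997 -284.48932864] [-3.2 -7.5  3.2  6.8] [303.2 295.4 328.3 323.6]
med1_mid 0 side 0.68 [636.84003899  57.57265257] [-0.4 -1.9  0.4  1.7] [340.3 173.2 362.1 201.9]
med1_mid 0 side 0.21 [ 422.27922033 -273.0229414 ] [-2.8 -6.8  2.8  6.2] [303.2 295.4 328.3 323.6]
tall_mid 20 side 0.77 [615.97993062 -66.34650417] [-2.5 -2.1  2.5  1.7] [348.9 189.7 374.4 231.4]
tall_mid 20 side 0.67 [ 534.68512667 -295.99168407] [-1.5 -5.5  1.4  5. ] [351.4 273.4 386.  316.1]
tall_mid 20 side 0.63 [ 693.35734174 -277.7504182 ] [-1.3 -1.8  1.2  1.6] [412.8 242.7 446.3 290.2]
```

View pics/w7.png

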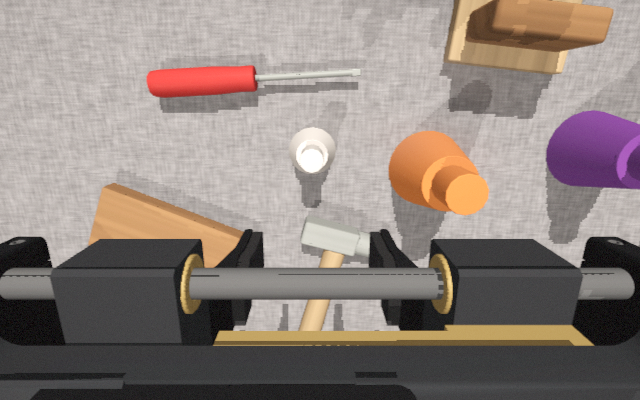

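Short is at (423.5,-264), px (313,150); the orange cone is 120 mm to its right. A 45° wrist turn and a narrow opening will clear the orange cone, hammer and block.

```bash
python3 - <<'E'
from h import *
P=cams.camera_params('wrist')
for n,u in(('hammer',(310,213)),('hammerR',(370,235)),('block',(185,215)),('blockR',(243,240))): print(n,ray(P,u,25).round())
E
```

```text
hammer [ 421. -323.   25.]
hammerR [ 484. -347.   25.]
block [ 293. -326.   25.]
blockR [ 351. -353.   25.]
```

>>> {"name": "arm_command", "arguments": {"rows": [[0,0,0,0,-0.125,0,4],[0,0,0,0,-0.125,0,4],[0,0,0,0,-0.125,0,4],[0,0,0,0,-0.125,0,4],[0,0,0,0,-0.125,0,4],[0,0,0,0,-0.125,0,4],[0,0,0,0,0,0,4],[0,0,0,0,0,0,4]]}}

```text
time_s: 19.73
tool_pos: [428.3, -285.5, 208.5]
ee_rot: [[0.734, 0.0, -0.679], [0.679, 0.0, 0.734], [0.0, -1.0, 0.0]]
ft_force: [-0.2, 0.4, -0.1]
finger_gap: 0.463
```

```bash
python3 - <<'E'
from h import *
wmeas(names=('short_mid',),f='w8.png')
s=arm.state();R=s['ee_rot'];print(R.round(3),s['finger_gap'],s['joint_pos'].round(2))
print((R.T@(np.array([423.5,-264.3,52.])-s['tool_pos'])).round(1))
E
```

```text
tcp [ 428.4 -285.5  208.6]
short_mid 0.67 [ 424. -265.] [-1.3 -0.1  1.3  0.1] [305. 131. 350. 179.] [231. 225. 218.]
[[ 0.734  0.    -0.679]
 [ 0.679  0.     0.734]
 [ 0.    -1.    -0.   ]] 0.4602118889452239 [ 0.43  0.11  0.07  1.8  -0.01  1.24  1.25]
[ 10.9 156.6  18.9]
```

>>> {"name": "arm_command", "arguments": {"rows": [[1.07,0,1.84,0,0,0,4],[0,3,0,0,0,0,4],[0,3,0,0,0,0,4],[0,3,0,0,0,0,4],[0,2,0,0,0,0,4],[0,2,0,0,0,0,4],[0,1.5,0,0,0,0,4],[0,1,0,0,0,0,4],[0,0,0,0,0,0,4],[0,0,0,0,0,0,4]]}}

```text
time_s: 20.67
tool_pos: [423.7, -264.8, 53.7]
ee_rot: [[0.733, -0.0, -0.681], [0.681, 0.0, 0.733], [-0.0, -1.0, 0.0]]
ft_force: [-0.3, 0.1, 0.9]
finger_gap: 0.46
```

```bash
python3 - <<'E'
from h import *
im,P=shot('wrist'); s=arm.state(); print(s['tool_pos'],s['ft_force'])
c=np.array([423.8,-264.7]);zx=s['ee_rot'][:2,2]
for h,r in((60,11),(30,15.5),(0,25)): print(h,proj(P,[[*(c+r*zx),h]]).round())
for d in cams.masks_of('short_mid','wrist'): print(d['conf'],d['bbox'],fit('short',[(P,np.array(d['bbox']),np.array([1,1,1,0]))],c))
cv2.imwrite('pics/w9.png',im[100:300,160:480][:,:,::-1])
E
```

```text
[ 424.10058107 -265.06711345   54.32274577] [0.85997115 0.45972391 0.5523427 ]
60 [[319. 247.]]
30 [[318. 215.]]
0 [[318. 184.]]
0.89 [276.7, 184.5, 356.9, 267.1] (array([ 423.37351124, -265.42561542]), array([ 0.1, -0. , -0.1,  0. ]))
```

View pics/w9.png

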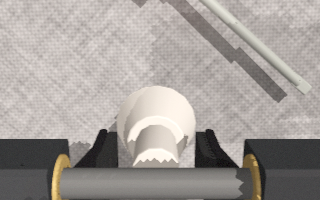

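Aligned. Grip, lift, and turn back.

>>> {"name": "arm_command", "arguments": {"rows": [[0,0,0,0,0,0,1.5],[0,0,0,0,0,0,1.5],[0,0,0,0,0,0,1.5],[0,0,0,0,0,0,1.5],[0,0,0,0,0,0,1.5],[0,0,0,0,0,0,1.5],[0,0,0,0,0,0,1.5],[0,0,0,0,0,0,1.5],[0,0,0,0,0,0,1.5],[0,0,0,0,0,0,1.5]], "force": 15}}

```text
time_s: 21.6
tool_pos: [423.8, -265.0, 53.8]
ee_rot: [[0.732, 0.0, -0.682], [0.682, -0.0, 0.732], [0.0, -1.0, -0.001]]
ft_force: [-1.4, 0.4, 5.6]
finger_gap: 0.244
```

>>> {"name": "arm_command", "arguments": {"rows": [[0,-2,0,0,0,0,1.5],[0,-3,0,0,0,0,1.5],[0,-3,0,0,0,0,1.5],[0,-3,0,0,0,0,1.5],[0,0,0,0,0.125,0,1.5],[0,0,0,0,0.125,0,1.5],[0,0,0,0,0.125,0,1.5],[0,0,0,0,0.125,0,1.5],[0,0,0,0,0.125,0,1.5],[0,0,0,0,0.125,0,1.5],[0,0,0,0,0,0,1.5]]}}

```text
time_s: 22.52
tool_pos: [423.4, -264.6, 163.1]
ee_rot: [[1.0, -0.001, 0.006], [-0.006, 0.0, 1.0], [-0.001, -1.0, 0.0]]
ft_force: [-0.3, 0.2, -0.7]
finger_gap: 0.248
```

>>> {"name": "arm_command", "arguments": {"rows": [[1.78,0,3.3,0,0,0,1.5],[1.78,0,3.3,0,0,0,1.5],[1.78,0,3.3,0,0,0,1.5],[1.78,0,3.3,0,0,0,1.5],[1.78,0,3.3,0,0,0,1.5],[1.78,0,3.3,0,0,0,1.5],[1.78,0,3.3,0,0,0,1.5],[1.78,0,3.3,0,0,0,1.5],[1.78,0,3.3,0,0,0,1.5],[1.78,0,3.3,0,0,0,1.5],[1.78,0,3.3,0,0,0,1.5],[1.78,0,3.3,0,0,0,1.5]]}}

```text
time_s: 23.52
tool_pos: [637.6, 132.8, 163.1]
ee_rot: [[1.0, -0.0, -0.005], [0.005, 0.0, 1.0], [-0.0, -1.0, 0.0]]
ft_force: [1.0, 0.3, -0.4]
finger_gap: 0.249
```

>>> {"name": "arm_command", "arguments": {"rows": [[0,0,0,0,0,0,1.5],[0,0,0,0,0,0,1.5],[0,0,0,0,0,0,1.5]]}}

```text
time_s: 23.77
tool_pos: [636.9, 130.7, 162.9]
ee_rot: [[1.0, -0.001, -0.003], [0.003, -0.001, 1.0], [-0.001, -1.0, -0.001]]
ft_force: [0.1, -0.9, -0.9]
finger_gap: 0.245
```

```bash
python3 - <<'E'
from h import *
im,P=shot('wrist'); s=arm.state(); print(s['tool_pos'],s['finger_gap'])
for d in cams.masks_of('pad_a','wrist'): print(round(d['conf'],2),d['bbox'],[ray(P,(a,b),20).round(1) for a,b in((d['bbox'][0],d['bbox'][1]),(d['bbox'][2],d['bbox'][1]))])
cv2.imwrite('pics/w10.png',im[50:350,100:540][:,:,::-1])
E
```

```text
[637.02103612 129.73350128 163.17702727] 0.24612215723483938
0.96 [268.4, 127.0, 368.0, 210.4] [array([596., 181.,  20.]), array([679.2, 181.2,  20. ])]
```

View pics/w10.png

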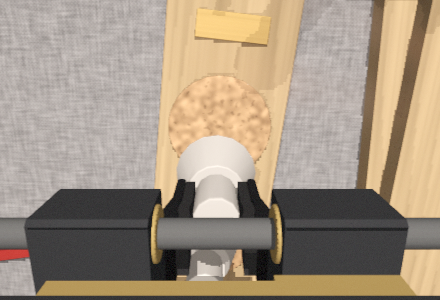

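Held straight, with pad C in front at crop (220,123). Lowering.

>>> {"name": "arm_command", "arguments": {"rows": [[0.03,0,0.82,0,0,0,1.5],[0,2.5,0,0,0,0,1.5],[0,2.5,0,0,0,0,1.5],[0,2,0,0,0,0,1.5],[0,1,0,0,0,0,1.5],[0,0.5,0,0,0,0,1.5],[0,0.2,0,0,0,0,1.5],[0,0,0,0,0,0,1.5],[0,0,0,0,0,0,1.5]]}}

```text
time_s: 24.62
tool_pos: [638.3, 139.6, 77.9]
ee_rot: [[1.0, 0.002, 0.0], [-0.0, 0.0, 1.0], [0.002, -1.0, 0.0]]
ft_force: [0.1, 1.2, -0.7]
finger_gap: 0.245
```

>>> {"name": "arm_command", "arguments": {"rows": [[-0.05,0.15,-0.08,0,0,0,1.5],[0,0.15,0,0,0,0,1.5],[0,0.1,0,0,0,0,1.5],[0,0,0,0,0,0,1.5],[0,0,0,0,0,0,1.5]]}}

```text
time_s: 25.03
tool_pos: [637.4, 138.6, 73.9]
ee_rot: [[1.0, 0.001, 0.0], [-0.0, 0.0, 1.0], [0.001, -1.0, 0.0]]
ft_force: [-2.6, -0.2, 6.2]
finger_gap: 0.246
```

>>> {"name": "arm_command", "arguments": {"rows": [[0,0,0,0,0,0,4.5],[0,0,0,0,0,0,4.5],[0,0,0,0,0,0,4.5],[0,0,0,0,0,0,4.5],[0,0,0,0,0,0,4.5],[0,0,0,0,0,0,4.5],[0,-1,0,0,0,0,8.7],[0,-2,0,0,0,0,8.7],[0,-3,0,0,0,0,8.7],[0,-3,0,0,0,0,8.7],[0,-3,0,0,0,0,8.7],[0,0,0,0,0,0,8.7]]}}

```text
time_s: 26.03
tool_pos: [639.7, 139.4, 200.6]
ee_rot: [[1.0, 0.01, 0.0], [-0.0, 0.003, 1.0], [0.01, -1.0, 0.003]]
ft_force: [1.1, 0.4, 0.9]
finger_gap: 0.886
```

>>> {"name": "arm_command", "arguments": {"rows": [[-3,0,1.4,0,0,0,8.7],[-3,0,1.4,0,0,0,8.7],[-3,0,1.4,0,0,0,8.7],[-3,0,1.4,0,0,0,8.7],[-3,0,1.4,0,0,0,8.7],[-3,0,1.4,0,0,0,8.7],[-3,0,1.4,0,0,0,8.7],[-3,0,1.4,0,0,0,8.7],[0,0,0,0,0,0,8.7],[0,0,0,0,0,0,8.7],[0,0,0,0,0,0,8.7]]}}

```text
time_s: 26.95
tool_pos: [397.6, 250.4, 193.2]
ee_rot: [[1.0, 0.001, 0.0], [-0.0, 0.0, 1.0], [0.001, -1.0, 0.0]]
ft_force: [0.2, -0.4, 0.1]
finger_gap: 0.997
```

```bash
python3 - <<'E'
from h import *
wmeas(names=('med1_mid',),f='w11.png'); s=arm.state(); print(s['finger_gap'],s['joint_pos'].round(2))
w=np.ones(4)
for c in('scene','side'):
    im,P=shot(c,c+'11.png')
    for n,k in(('short_mid','short'),('med1_mid','med'),('tall_mid','tall')):
      for d in cams.masks_of(n,c):
        b=np.array(d['bbox']);print(n,c,round(d['conf'],2),*fit(k,[(P,b,w)],ray(P,(b[:2]+b[2:])/2,30),20),b)
E
```

```text
tcp [397.9 250.1 193. ]
0.9990801483602448 [-0.34  0.04 -0.33  1.9   0.01  1.2  -0.67]
short_mid scene 0.59 [637.25404586 141.28671052] [-0.7 -3.   0.7  2.9] [330.  251.9 353.3 278.3]
med1_mid scene 0.8 [627.94039856  35.88123464] [-1.6 -1.4  1.6  1.3] [289.1 215.3 316.9 254.6]
tall_mid scene 0.94 [ 718.26575687 -251.49220179] [ 0.1  1.1 -0.1 -1.1] [158.2 170.  195.2 223.9]
tall_mid scene 0.76 [616.35987943 -62.31137772] [-0.9  0.1  0.9 -0.1] [253.6 180.6 287.9 233.1]
tall_mid scene 0.72 [ 556.6855128 -270.6324742] [-0.9 -1.3  0.9  1.2] [204.9 128.5 236.  175.1]
short_mid side 0.56 [629.78410914 125.91564388] [-0.2 -2.4  0.2  2.3] [332.6 161.2 348.9 180.2]
med1_mid side 0.83 [622.22514267  26.56782481] [-0.5  0.5  0.5 -0.4] [339.4 172.9 362.  207.3]
tall_mid side 0.83 [ 694.17383978 -276.77964634] [-2.2  0.3  2.2 -0.5] [413.9 240.1 445.4 291.8]
tall_mid side 0.74 [616.50628739 -71.48297175] [-1.2 -1.   1.2  0.8] [348.5 189.9 376.7 233.6]
tall_mid side 0.67 [ 535.27246952 -293.94456695] [ 1.1 -2.1 -1.1  2. ] [348.7 269.1 388.4 318.1]
```

View pics/w11.png

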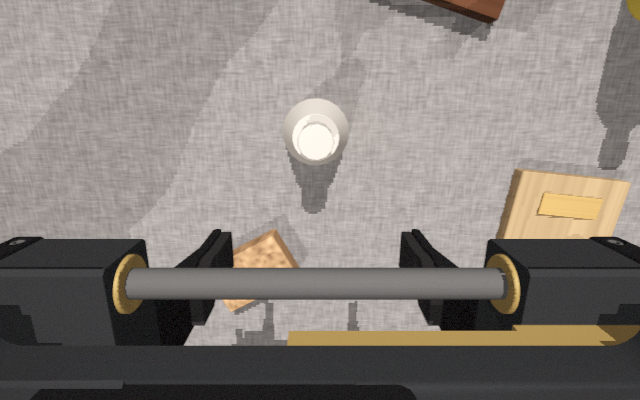

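MedB shows at bbox ≈[284,99,349,165] with its top disc at (315,140); the network missed it, so I'll fit from these pixels.

```bash
python3 - <<'E'
from h import *
im=cv2.imread('pics/w11.png')[:,:,::-1];P=cams.camera_params('wrist')
g=im.min(2).astype(np.uint8)
m=cv2.inRange(g,232,255)[90:175,270:360]; v,u=np.nonzero(m); print(len(u),u.mean()+270,v.mean()+90)
print('disc',ray(P,(u.mean()+270,v.mean()+90),80))
print(*fit('med',[(P,np.array([284,99,349,165.]),np.ones(4))],ray(P,(316,130),30)))
E
```

```text
1136 313.44542253521126 139.54489436619718
disc [394.14852559 295.09679847  80.        ]
[396.47817702 292.27963364] [-1.1 -0.9  1.1  1.1]
```

>>> {"name": "arm_command", "arguments": {"rows": [[-0.2,0,2.1,0,0,0,8.7],[0,0,2.2,0,0,0,8.7],[0,3,0,0,0,0,8.7],[0,3,0,0,0,0,8.7],[0,2.5,0,0,0,0,8.7],[0,2,0,0,0,0,8.7],[0,1.2,0,0,0,0,8.7],[0,0.6,0,0,0,0,8.7],[0,0,0,0,0,0,8.7],[0,0,0,0,0,0,8.7]]}}

```text
time_s: 28.28
tool_pos: [395.2, 293.8, 70.0]
ee_rot: [[1.0, 0.0, -0.0], [0.0, 0.0, 1.0], [0.0, -1.0, 0.0]]
ft_force: [-0.5, 0.5, 0.0]
finger_gap: 1.002
```

```bash
python3 - <<'E'
from h import *
im,P=shot('wrist'); s=arm.state(); print(s['tool_pos'],s['ft_force'])
x,y=396,293.5
for h,r in((80,14),(48,20),(0,33)): print(h,proj(P,[[x+r,y,h],[x,y+r,h]]).round())
for d in cams.masks_of('med1_mid','wrist'): print(d['conf'],d['bbox'])
cv2.imwrite('pics/w12.png',im[100:300,160:480][:,:,::-1])
E
```

```text
[395.49754569 293.98738408  70.45913453] [0.19530671 0.44804059 0.07353707]
80 [[351. 274.]
 [319. 245.]]
48 [[356. 244.]
 [319. 208.]]
0 [[367. 215.]
 [318. 166.]]
0.72 [269.5, 166.9, 368.1, 266.8]
```

View pics/w12.png

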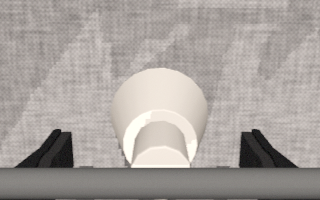

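MedB sits about 2 mm further back relative to the jaws than medA did, so I'll shift 2 mm, then grip and lift.

>>> {"name": "arm_command", "arguments": {"rows": [[0,0,-0.2,0,0,0,2],[0,0,0,0,0,0,2],[0,0,0,0,0,0,2],[0,0,0,0,0,0,2],[0,0,0,0,0,0,2],[0,0,0,0,0,0,2],[0,0,0,0,0,0,2],[0,0,0,0,0,0,2],[0,0,0,0,0,0,2],[0,0,0,0,0,0,2],[0,0,0,0,0,0,2],[0,0,0,0,0,0,2]]}}

```text
time_s: 29.38
tool_pos: [395.0, 291.6, 69.5]
ee_rot: [[1.0, -0.0, 0.0], [-0.0, -0.0, 1.0], [-0.0, -1.0, -0.0]]
ft_force: [0.1, -0.4, -0.1]
finger_gap: 0.319
```

>>> {"name": "arm_command", "arguments": {"rows": [[0,0,0,0,0,0,2],[0,0,0,0,0,0,2],[0,0,0,0,0,0,2],[0,-1,0,0,0,0,2],[0,-2,0,0,0,0,2],[0,-3,0,0,0,0,2],[0,-3,0,0,0,0,2],[0,-3,0,0,0,0,2],[0,-1,0,0,0,0,2],[0,0,0,0,0,0,2],[0,0,0,0,0,0,2]]}}

```text
time_s: 30.3
tool_pos: [395.0, 291.5, 199.7]
ee_rot: [[1.0, 0.001, 0.0], [-0.0, 0.0, 1.0], [0.001, -1.0, 0.0]]
ft_force: [0.3, 0.7, -1.1]
finger_gap: 0.322
```

>>> {"name": "arm_command", "arguments": {"rows": [[2.33,0,-2.57,0,0,0,2],[2.33,0,-2.57,0,0,0,2],[2.33,0,-2.57,0,0,0,2],[2.33,0,-2.57,0,0,0,2],[2.33,0,-2.57,0,0,0,2],[2.33,0,-2.57,0,0,0,2],[2.33,0,-2.57,0,0,0,2],[2.33,0,-2.57,0,0,0,2],[2.33,0,-2.57,0,0,0,2],[0,0,0,0,0,0,2],[0,0,0,0,0,0,2],[0,0,0,0,0,0,2]]}}

```text
time_s: 31.3
tool_pos: [603.7, 60.7, 197.7]
ee_rot: [[1.0, -0.003, -0.0], [0.0, 0.0, 1.0], [-0.003, -1.0, 0.0]]
ft_force: [-0.6, 1.1, -0.3]
finger_gap: 0.321
```

```bash
python3 - <<'E'
from h import *
s=arm.state(); print(s['tool_pos'],s['finger_gap'],s['ft_force'])
wmeas(names=('med1_mid','pad_a'))
E
```

```text
[603.74292444  60.68781909 197.67829952] 0.320758600235141 [-0.56254901  1.11420358 -0.2989114 ]
tcp [603.7  61.4 198.2]
med1_mid 0.84 [647.9  33.5] [-16.2  -1.7  16.1   2.2] [344. 170. 374. 241.] [218. 209. 198.]
med1_mid 0.38 [601.2  23.3] [ 17.7  13.1 -17.7 -12.2] [266. 165. 364. 266.] [225. 216. 206.]
pad_a 0.97 [638.6 141.9  20. ] [305.1  43.4 404.8 144.9]
pad_a 0.86 [652.2  49.8  20. ] [328.5 158.9 388.7 236.2]
pad_a 0.57 [573.2 -81.9  20. ] [288.3 299.5 294.4 312.5]
```

>>> {"name": "arm_command", "arguments": {"rows": [[1.24,0,-1.32,0,0,0,2],[1.24,0,-1.31,0,0,0,2],[0,1,0,0,0,0,2],[0,1,0,0,0,0,2],[0,0,0,0,0,0,2],[0,0,0,0,0,0,2],[0,0,0,0,0,0,2],[0,0,0,0,0,0,2]]}}

```text
time_s: 32.12
tool_pos: [629.5, 34.7, 180.1]
ee_rot: [[1.0, 0.001, -0.001], [0.001, 0.0, 1.0], [0.001, -1.0, 0.0]]
ft_force: [-0.3, 0.6, -0.7]
finger_gap: 0.314
```

```bash
python3 - <<'E'
from h import *
s=arm.state(); print(s['tool_pos'])
t=s['tool_pos'];a,P=shot('scene');b,Q=shot('side')
for im,p,n in((a,P,'s'),(b,Q,'d')):
    print(n,bb(p,'med',628.5,35,20).round(1), 'held',bb(p,'med',t[0],t[1]+.7,t[2]-69.6).round(1))
f=lambda i,c:cv2.resize(i[c[1]:c[1]+75,c[0]:c[0]+100],(600,450),interpolation=cv2.INTER_CUBIC)
cv2.imwrite('pics/c13.png',cv2.resize(np.hstack([f(a,(253,195)),f(b,(300,145))]),(800,300))[:,:,::-1])
E
```

```text
[629.47248071  34.71447215 180.11792432]
s [287.  213.9 318.  255.8] held [284.5 183.6 317.8 229.4]
d [340.  171.  363.3 204.3] held [340.7 142.9 365.4 178.9]
```

View pics/c13.png

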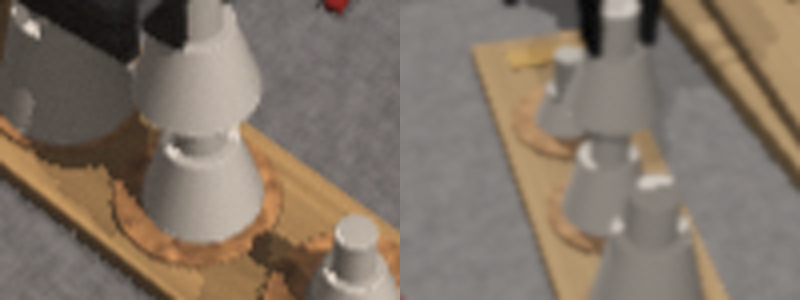

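The hover looks nearly aligned, but the side view hints at a possible x offset of a few mm, so I'll check with edge profiles.

```bash
python3 - <<'E'
from h import *
s=arm.state();t=s['tool_pos'];print(t)
b,Q=shot('side')
print('pred axis held', proj(Q,[[t[0],t[1]+.7,t[2]-69.6+h] for h in(0,48,80)]).round(1).tolist(),'low',proj(Q,[[628.5,35,20+h] for h in(0,24,48,80)]).round(1).tolist())
g=cv2.cvtColor(b,cv2.COLOR_RGB2LAB)
for r in(150,156,162,168,172,178,181,184,187,190,196):
    print(r,b[r,334:372].astype(int).mean(1).round().astype(int).tolist(), )
    print('   sat',(b[r,334:372].max(1).astype(int)-b[r,334:372].min(1)).tolist())
E
```

```text
[629.6036323   34.32873961 180.11326973]
pred axis held [[353.1, 171.1], [353.8, 156.5], [354.3, 146.1]] low [[351.6, 196.3], [351.9, 189.9], [352.2, 183.4], [352.6, 174.3]]
150 [129, 129, 131, 128, 118, 93, 80, 80, 80, 73, 57, 31, 9, 8, 13, 33, 68, 108, 125, 130, 134, 131, 125, 116, 102, 75, 39, 20, 22, 32, 63, 85, 74, 60, 60, 76, 101, 117]
   sat [5, 6, 6, 6, 6, 5, 4, 4, 4, 5, 3, 1, 0, 3, 1, 3, 8, 11, 13, 14, 13, 13, 13, 12, 12, 8, 2, 1, 1, 2, 4, 8, 13, 25, 32, 39, 51, 58]
156 [130, 130, 130, 130, 135, 143, 153, 158, 156, 150, 138, 114, 62, 19, 15, 32, 72, 110, 120, 122, 121, 119, 115, 112, 113, 116, 95, 78, 73, 83, 101, 110, 114, 114, 112, 106, 91, 68]
   sat [73, 76, 76, 76, 75, 65, 51, 45, 46, 52, 52, 44, 25, 5, 2, 3, 8, 11, 12, 12, 12, 12, 12, 11, 13, 13, 10, 7, 5, 4, 5, 5, 4, 6, 6, 5, 8, 19]
162 [120, 116, 119, 120, 111, 96, 95, 98, 102, 114, 130, 129, 123, 121, 124, 126, 130, 132, 133, 133, 134, 133, 132, 128, 128, 124, 118, 112, 105, 105, 112, 113, 113, 113, 112, 111, 111, 112]
   sat [60, 60, 59, 53, 36, 18, 10, 10, 11, 13, 13, 13, 13, 13, 13, 14, 14, 14, 12, 14, 13, 13, 14
[... 2146 characters left out ...]
47, 149, 147, 144, 143, 142, 142, 145, 141, 133, 127, 124, 125, 128, 130, 131, 133, 135, 134, 133, 133, 130, 127, 125, 130, 153, 185, 197, 198, 197, 191, 190, 187, 175, 144, 127, 127, 128]
   sat [68, 68, 68, 66, 68, 69, 70, 60, 35, 17, 12, 14, 13, 13, 14, 14, 13, 13, 15, 14, 13, 12, 13, 13, 13, 15, 16, 16, 16, 16, 16, 17, 17, 17, 14, 9, 7, 6]
196 [149, 146, 140, 134, 134, 135, 134, 130, 125, 124, 124, 127, 129, 131, 131, 133, 134, 135, 133, 133, 132, 125, 115, 105, 112, 120, 126, 128, 128, 129, 128, 129, 127, 127, 121, 115, 122, 127]
   sat [69, 68, 68, 72, 73, 64, 39, 18, 12, 13, 11, 13, 14, 13, 14, 13, 13, 13, 14, 13, 13, 12, 12, 11, 12, 11, 13, 13, 14, 14, 13, 13, 13, 13, 14, 22, 35, 28]
```

Edges say the held cone is about 2 mm too far in +x relative to its twin. I'll correct by −2 mm in x and descend in stages, watching forces.

>>> {"name": "arm_command", "arguments": {"rows": [[-0.2,0,0,0,0,0,2],[0,1,0,0,0,0,2],[0,1,0,0,0,0,2],[0,0.8,0,0,0,0,2],[0,0.7,0,0,0,0,2],[0,0.5,0,0,0,0,2],[0,0.4,0,0,0,0,2],[0,0.3,0,0,0,0,2],[0,0,0,0,0,0,2],[0,0,0,0,0,0,2]]}}

```text
time_s: 33.1
tool_pos: [627.6, 34.0, 132.7]
ee_rot: [[1.0, 0.0, -0.0], [0.0, 0.0, 1.0], [0.0, -1.0, 0.0]]
ft_force: [0.2, -1.2, 0.1]
finger_gap: 0.316
```

No side force at 7 mm from seating. On to contact.

>>> {"name": "arm_command", "arguments": {"rows": [[0,0.3,0,0,0,0,2],[0,0.2,0,0,0,0,2],[0,0.1,0,0,0,0,2],[0,0,0,0,0,0,2],[0,0,0,0,0,0,2]]}}

```text
time_s: 33.52
tool_pos: [627.5, 34.0, 126.6]
ee_rot: [[1.0, 0.0, -0.0], [0.0, 0.0, 1.0], [0.0, -1.0, 0.0]]
ft_force: [0.4, -0.3, -1.1]
finger_gap: 0.321
```

>>> {"name": "arm_command", "arguments": {"rows": [[0,0.1,0,0,0,0,2],[0,0.1,0,0,0,0,2],[0,0,0,0,0,0,2],[0,0,0,0,0,0,2]]}}

```text
time_s: 33.85
tool_pos: [627.8, 34.0, 125.4]
ee_rot: [[1.0, 0.001, 0.0], [-0.0, 0.0, 1.0], [0.001, -1.0, 0.0]]
ft_force: [-2.2, 0.1, 4.2]
finger_gap: 0.317
```

Contact came at z=125.4, against 125.6 expected for fully seated. Release, back off, check.

>>> {"name": "arm_command", "arguments": {"rows": [[0,0,0,0,0,0,8.7],[0,0,0,0,0,0,8.7],[0,0,0,0,0,0,8.7],[0,0,0,0,0,0,8.7],[0,0,0,0,0,0,8.7],[0,0,0,0,0,0,8.7],[0,-1,0,0,0,0,8.7],[0,-2,0,0,0,0,8.7],[0,-3,0,0,0,0,8.7],[0,-3,0,0,0,0,8.7],[0,-3,0,0,0,0,8.7],[0,0,0,0,0,0,8.7]]}}

```text
time_s: 34.85
tool_pos: [629.9, 34.3, 252.4]
ee_rot: [[1.0, 0.01, 0.0], [-0.0, 0.001, 1.0], [0.01, -1.0, 0.001]]
ft_force: [1.6, -0.2, 0.9]
finger_gap: 0.988
```

>>> {"name": "arm_command", "arguments": {"rows": [[-2.8,0,0,0,0,0,8.7],[-2.8,0,0,0,0,0,8.7],[-2.8,0,0,0,0,0,8.7],[-2.8,0,-1.5,0,0,0,8.7],[-2.8,0,-1.5,0,0,0,8.7],[-2.8,0,-1.5,0,0,0,8.7],[0,0,-1.5,0,0,0,8.7],[0,0,-1.5,0,0,0,8.7],[0,0,0,0,0,0,8.7],[0,0,0,0,0,0,8.7],[0,0,0,0,0,0,8.7]]}}

```text
time_s: 35.77
tool_pos: [459.7, -40.2, 244.8]
ee_rot: [[1.0, 0.0, -0.001], [0.001, 0.0, 1.0], [0.0, -1.0, 0.0]]
ft_force: [-0.3, -0.2, -0.9]
finger_gap: 0.998
```

```bash
python3 - <<'E'
from h import *
s=arm.state(); print(s['tool_pos'],s['time_s'],s['ft_force'])
a,P=shot('scene');b,Q=shot('side');w=np.ones(4)
for p in(P,Q):
    for k,x,y,z in(('tall',613.3,-68,20),('med',628.5,35,20),('med',628.5,35,56),('short',637.5,138,20)): print(k,bb(p,k,x,y,z).round(1))
for c,p,i in(('scene',P,a),('side',Q,b)):
  for n,k in(('short_mid','short'),('med1_mid','med'),('tall_mid','tall')):
    for d in cams.masks_of(n,c):
        bx=np.array(d['bbox']);print(c,n,round(d['conf'],2),bx,i[d['region']].mean(0).round())
f=lambda i,c,q:cv2.resize(i[c[1]:c[1]+q,c[0]:c[0]+q],(400,400),interpolation=cv2.INTER_CUBIC)
cv2.imwrite('pics/c14.png',np.hstack([f(a,(230,165),130),f(b,(300,140),110)])[:,:,::-1])
E
```

```text
[459.70889725 -40.19248141 244.83785555] 35.7667 [-0.27231144 -0.15054669 -0.88131495]
tall [251.6 178.6 287.7 230.9]
med [287.  213.9 318.  255.8]
med [286.1 202.2 318.  245.6]
short [327.9 248.2 352.6 280.5]
tall [345.7 188.3 376.2 233.8]
med [340.  171.  363.3 204.3]
med [340.1 160.3 364.  194.7]
short [333.5 155.9 350.  179.4]
scene short_mid 0.72 [327.8 248.3 353.4 279.7] [145. 134. 122.]
scene med1_mid 0.76 [290.  242.7 316.9 256.3] [145. 135. 125.]
scene tall_mid 0.97 [252.5 176.5 290.3 232.4] [138. 128. 119.]
scene tall_mid 0.95 [158.3 172.6 195.4 221.3] [72. 38. 85.]
side short_mid 0.6 [333.8 158.2 349.9 182.6] [128. 119. 110.]
side tall_mid 0.9 [412.1 241.4 446.3 288.7] [76. 41. 88.]
side tall_mid 0.62 [345.7 190.2 375.6 231.8] [141. 135. 127.]
side tall_mid 0.57 [348.7 268.9 388.1 319.1] [132.  75.  40.]
```

View pics/c14.png

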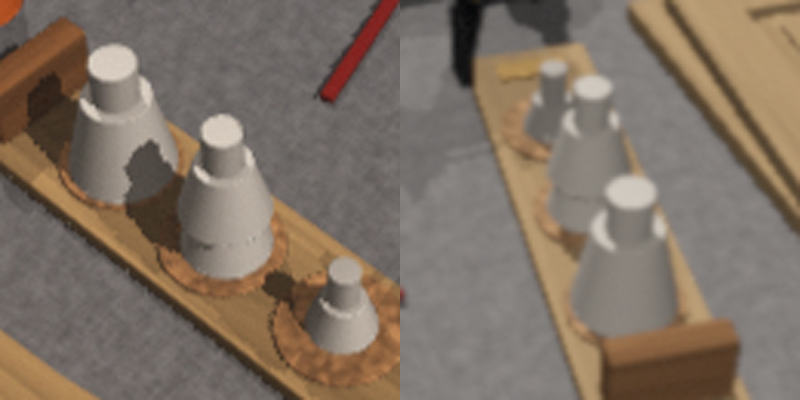

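All four stand on their pads in the right order. The nested pair is straight with its hem seated, the measured boxes match the predictions within 1–3 px, and the arm is clear. Handing in.

```bash
python3 -c "
from station import arm; print(arm.hand_in())"
```

```text
the job is handed in; nothing more can be done
None
```

The job is handed in at about 36 s of robot time. By my last checks all four cones are in place; the hand-in itself gave no verdict.

- **Order:** the tall cone is on the pad next to the stop, a medium on the middle pad and the short on the far pad. The second medium is nested over its twin.
- **Nesting:** the second medium touched its twin at TCP height 125.4 mm, where 125.6 mm means fully seated. Side force was about 2 N.
- **Final pictures:** in both fixed cameras all four cones look upright and on their pads. The network's boxes for tall and short agree with the predicted placement within about 1–3 px. The stack I judged by eye only, since the scene network boxed just the bottom rim of the lower medium and the side network did not report the mediums at all. The arm was about 170 mm clear with the gripper open.

**What went wrong or disagreed:**
- **First grasp missed:** on my first try at the tall cone I lifted before the fingers had closed. The cone stayed where it was and the second grasp held.
- **Network misses:** the network did not find the second medium in several pictures, so I fitted its position from pixels I read off myself.
- **Offset before nesting:** the side view suggested the held cone was about 2.5 mm off its twin. I shifted it 2 mm before lowering, and it then seated where expected.

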